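Turn the large filter wheel once round by hand

TASK

Check that the large hand-turned filter wheel runs free: take it by its upright knob, turn it clockwise (seen from above) through one full turn, and leave it at rest with the knob back in line with the index block on its housing, where it started. Leave the smaller filter wheel alone.

Things in the scene. Friction and masses are not known exactly. Their poses are not given: they have to be found in the camera images.
- large_wheel (a joint): angle of the large filter wheel (rad): a level aluminium disc, 170 mm across, top at z = 46 mm, seven flush glass windows, on a fixed round grey housing 190 mm across. Grows clockwise seen from above, never wraps; 0 (start, +-0.12) = knob in line with the index block, 6.283 = one full turn. No stops; about 2 N at the knob turns it; it stays where it is left.
- large_wheel_knob (a point): grip point of the large wheel's knob: upright round black plastic handle, 22 mm across, from z = 49 to 94 mm, 58 mm from the wheel's axis. The point is on the knob's axis at z = 76 mm, 30 mm above the disc. The knob spins freely on its pin, so a gripper can hold it without turning as it goes round.
- large_wheel_hub (a point): on the large wheel's vertical axis, at the disc's top face (z = 46 mm); a flat steel cap 32 mm across stands 5 mm proud here. The index block belongs to the housing: dark steel, 22 x 16 mm, top at z = 42 mm with a white line, centred 102 mm from this axis, just outside the disc.
- small_wheel (a joint): angle (rad) of the smaller filter wheel, to be left alone: same build and same knob, but the disc is 116 mm across with five windows and the knob is 38 mm from its axis. One wheel stands left and one right of the worktop's middle, either way round, each at any yaw.

How it is judged:
By the outcome, as a careful person would: the job done as asked, in the order asked, and still so for the second after the job is handed in, with the robot touching nothing.
It also fails if it takes over 48 s, if anything falls off the work surface, if the arm or the gripper's body presses on something with over 40 N, if the wrist force passes 120 N, or if a joint passes its speed limit or range.

ROBOT

A 7-joint arm with a two-finger parallel gripper is mounted at the origin on a cart in front of the work surface, level with it; the furniture and walls round the work are solid. World frame = base frame: x ahead of the robot, y to its left, z up, the work surface at z = 0. Lengths are in m, angles in rad, forces in N, time in s.
With the tool pointing down it reaches from about 0.425 to 0.875 m from the base axis. Payload 9.9 kg.
Tool frame: the origin (TCP) lies midway between the tips of the shut fingers; the grasp point (between the pads) lies 19 mm behind it; z points along the fingers, y is the line along which they close (so a half turn about z gives the same grasp; the last joint's range is limited). The gripper opens to 85 mm and grips with 20 to 120 N. Pads are 22 mm wide; open, the fingers measure 114 mm over their backs; the gripper's body (76 mm by 85 mm) begins 54 mm behind the grasp point. The pads swing forward as they close: fully open they stand 13 mm farther back than shut.
Start: joints at [-1.299, 0.576, 0.025, 1.437, -0.015, 1.129, -0.057], TCP at [0.235, 0.633, 0.205] pointing down, gripper open.
Joint ranges: [-2.76, 2.76], [-0.34, 2.15], [-1.52, 1.57], [0.19, 2.46], [-1.09, 4.23], [0.17, 1.99], [-2.82, 2.82]. Speed limits (rad/s): [2.22, 2.22, 3.01, 3.01, 3.14, 3.14, 3.14].

INTERFACE

Orientations are given as a unit quaternion [w, x, y, z].
In Python, from cell import r gives the robot as it stands. The module is installed in compiled form; this text tells all that it offers.
- The arm moves only by the tool play_rows, never from a script. Its argument "commands" is a list of rows, each a list of 4 numbers: the shift along the world's x, y, z in mm, then the turn about the world's z in rad. A call has 1 to 5 rows; each row shifts and turns the commanded pose from where the row before left it; what a row does not reach is not made up. A row lasts 1/10 s, in which the tool goes at most 50 mm and 8.59 degrees, less where a joint would pass 70% of its speed; a pose out of reach is approached as far as the arm can. A call with a gripper value outside its range is refused whole. "jaw" is the gripper's target within -1 to 1 (fully open at 1, half-way at 0, shut at -1), set as the call begins (left out, the last holds). The fingers move at their own pace and stop on an object; "newtons" is the grip in N (left out, the last holds). Time passes only in rows, so rows that do not move let the fingers close. It gives the time, the measured TCP pose, the force, the opening and the grip force at its end, in the units of the state.
- r.observe(): the state, without advancing time (a new reading comes with each control period).
- r.get_image(name): name is "side" or "top" or "wrist"; returns a dict with "img" (384x512x3 uint8, blue, green, red), "depth" (384x512 float32, m along the optical axis (not along the pixel's ray), 0 where there is no reading), "vertical_fov" (degrees; the focal length in pixels is half the picture's height over the tangent of half this angle, whatever the lens; pixels are square), "cx", "cy" (the principal point, pixels), "R" (3x3) and "t" (3): a world point X has camera coordinates R X + t; the wrist camera has in their place "mount" (4x4, takes a point from camera to tool coordinates, whose origin is the TCP and whose axes are the flange's). Camera axes: x right, y down, z forward; pixel columns grow to the right and rows downward; lengths in m; the calibration is good to about 2 mm. A picture is of the moment at which its call begins: read the wrist's pose just before it.
- r.hand_in(): hands the job in; it is judged then, once.
The state is a dict: "clock": time; "q": joint angles; "joint_vel": joint speeds; "joint_efforts": joint torques, N m; "tool_pos": TCP position; "ee_rot": TCP orientation; "contact_force": force on the tool from outside, world axes, zero at the start; "moment": the same for the moment, N m; "gripper_width": finger opening in m; "finger_force": force on a finger pad.
Only numpy, scipy, OpenCV 4.12 (cv2) and the standard library are available. Lean on these libraries where they do the work, as an engineer would, in place of code of your own. Each camera call takes 0.05 s, during which the arm holds its last target. There are 200 camera calls.

## Working session

There is one attempt and no reset: what is moved stays moved. The work goes in short steps, Python scripts to look and compute and a tool call to move; the robot and the scene stay as the last step left them, time stands still between calls to the robot, and variables do not carry over. Pictures are saved under pics/ and viewed, at most 10 in all, crops included, and the job is handed in when it is done.

Besides the shell and the picture viewer there is one more tool, called as name(argument=value, ...) on one line, values as JSON. play_rows: Moves the arm, as the interface text tells. Its arguments: {"type":"object","properties":{"commands":{"type":"array"},"jaw":{"type":"number"},"newtons":{"type":"number"}},"required":["commands"]}

```bash
mkdir -p pics
python3 - <<'E'
from cell import r
import cv2,numpy as np,pickle
s=r.observe();print({k:np.round(v,3) for k,v in s.items()})
a=r.get_image("top");b=r.get_image("side")
pickle.dump((a,b),open("im.pkl","wb"))
cv2.imwrite("pics/top.png",a["img"]);cv2.imwrite("pics/side.png",b["img"])
for d in(a,b):print(d["vertical_fov"],d["cx"],d["cy"],d["R"],d["t"])
E
```

```text
{'clock': np.float64(0.0), 'q': array([-1.299,  0.577,  0.025,  1.438, -0.015,  1.129, -0.057]), 'joint_vel': array([ 0.   , -0.002,  0.001, -0.002,  0.001, -0.   ,  0.001]), 'joint_efforts': array([-0.0000e+00, -7.6575e+01,  2.2500e+00, -2.8598e+01,  1.5000e-02,
        1.3000e-02,  0.0000e+00]), 'tool_pos': array([0.235, 0.632, 0.204]), 'ee_rot': array([-0.   ,  0.177,  0.984, -0.001]), 'contact_force': array([-0.477,  0.413, -0.095]), 'moment': array([-0.039,  0.031,  0.015]), 'finger_force': np.float64(0.0), 'gripper_width': np.float64(0.085)}
57.775063271909374 258.1049992823433 195.68511297368735 [[ 1.28713391e-02 -9.99915054e-01  2.05252388e-03]
 [-9.95857954e-01 -1.30038325e-02 -8.99879719e-02]
 [ 9.00070185e-02 -8.85756531e-04 -9.95940737e-01]] [0.00422449 0.56152053 0.88587739]
56.089766766067356 263.2757104102343 186.7122471310175 [[-0.99226835 -0.12331341 -0.01404709]
 [-0.04505782  0.46338267 -0.88501203]
 [ 0.11564303 -0.8775365  -0.46535619]] [0.56414433 0.10788531 0.84870855]
```

View pics/top.png

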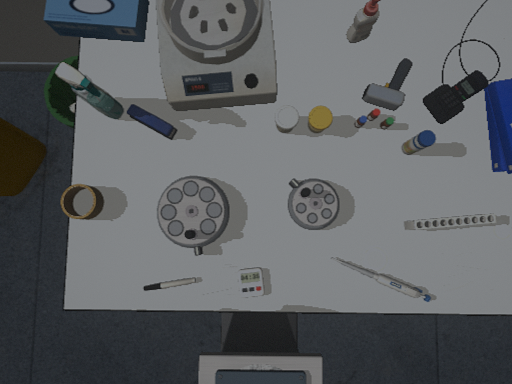

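View pics/side.png

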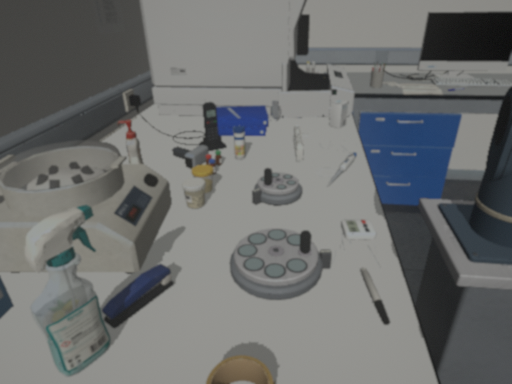

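The top view shows the large wheel left of the middle: hub about (192,211), black knob about (190,234) and index block about (198,251). The small wheel is at (314,203). The side view agrees, with the large wheel's knob at (305,242) and its block at (325,258).

```bash
cat > h.py <<'E'
import cv2,numpy as np
def ray(d,u,v,z):
    f=192/np.tan(np.radians(d["vertical_fov"]/2))
    R,t=np.array(d["R"]),np.array(d["t"])
    o=-R.T@t; w=R.T@np.array([(u-d["cx"])/f,(v-d["cy"])/f,1])
    return (o+w*(z-o[2])/w[2])
E
python3 - <<'E'
import pickle,cv2,numpy as np
from h import ray
a,b=pickle.load(open("im.pkl","rb"))
im=a["img"]
g=cv2.cvtColor(im,cv2.COLOR_BGR2GRAY)
m=(g[215:262,165:225]<45).astype(np.uint8)
n,l,s,c=cv2.connectedComponentsWithStats(m)
for i in range(1,n):
    if s[i,4]>8: u,v=c[i]+[165,215];print("dark",s[i],u,v,ray(a,u,v,.094),ray(a,u,v,.042))
c=cv2.HoughCircles(cv2.medianBlur(g,3)[160:265,140:245],cv2.HOUGH_GRADIENT,1,20,param1=100,param2=20,minRadius=28,maxRadius=45)
print(c+np.array([140,160,0]) if c is not None else None)
for z,(u,v) in((.051,(192,211)),): print(ray(a,u,v,z))
# small
m=(g[175:240,280:350]<45).astype(np.uint8)
n,l,s,c=cv2.connectedComponentsWithStats(m)
for i in range(1,n):
    if s[i,4]>8: u,v=c[i]+[280,175];print("small",s[i],ray(a,u,v,.094))
print(ray(a,316,203,.051))
# side knob
g2=cv2.cvtColor(b["img"],cv2.COLOR_BGR2GRAY)[225:262,290:320]
ys,xs=np.where(g2<45);print("side knob",xs.min()+290,xs.max()+290,ys.min()+225,ys.max()+225)
print(ray(b,xs.mean()+290,ys.mean()+225,.072))
cr=np.hstack([cv2.resize(im[160:265,140:245],(500,500),interpolation=cv2.INTER_CUBIC)])
cv2.imwrite("pics/c1.png",cr)
E
```

```text
dark [20 15 10  9 70] 189.55714285714285 234.0142857142857 [0.46088464 0.17456806 0.094     ] [0.4597365 0.1846269 0.042    ]
dark [34 31  3  9 17] 200.23529411764707 249.8235294117647 [0.42372308 0.14795609 0.094     ] [0.42027117 0.15636516 0.042     ]
[[[190.5        210.5         33.09999847]]]
[0.51795885 0.1784735  0.051     ]
small [21 13  9  9 62] [ 0.56503341 -0.10206711  0.094     ]
[ 0.54236059 -0.13577732  0.051     ]
side knob 302 304 242 250
[0.46616475 0.19792954 0.072     ]
```

View pics/c1.png

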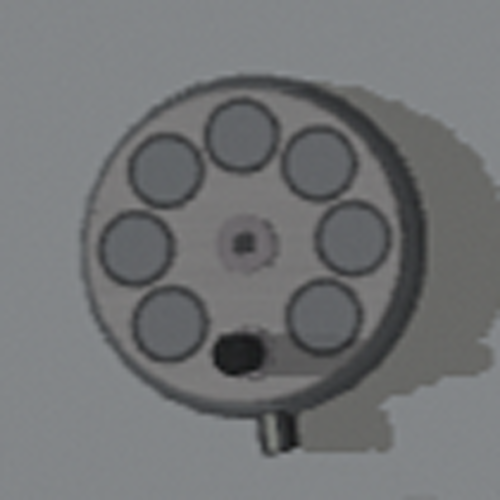

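The top crop shows the hub at (191.9,211), the knob top at about (190,234) and the block centre at (198.6,251). Those points give a knob radius of 57 mm and a block radius of 102 mm, which fit the sizes given. Next I move above the knob and check from near.

play_rows(commands=[[15, -30, 0, 0], [15, -30, 0, 0], [15, -30, 0, 0], [15, -30, 0, 0], [15, -30, 0, 0]], jaw=1)

```text
clock: 0.6
tool_pos: [0.3105, 0.4812, 0.2043]
ee_rot: [-0.0, 0.177, 0.984, -0.0]
contact_force: [1.2, -0.6, -0.1]
gripper_width: 0.0853
finger_force: 0.0
```

play_rows(commands=[[15, -30, 0, 0], [15, -30, 0, 0], [15, -30, 0, 0], [15, -30, 0, 0], [15, -30, 0, 0]])

```text
clock: 1.1
tool_pos: [0.3854, 0.3313, 0.2044]
ee_rot: [-0.0, 0.177, 0.984, -0.0]
contact_force: [0.5, 0.4, -0.4]
gripper_width: 0.0856
finger_force: 0.0
```

play_rows(commands=[[15, -30, 0, 0], [15, -30, 0, 0], [15, -30, 0, 0], [15, -30, 0, 0], [15, -30, 0, 0]])

```text
clock: 1.6
tool_pos: [0.4603, 0.1814, 0.2044]
ee_rot: [-0.0, 0.177, 0.984, -0.0]
contact_force: [0.3, -0.0, -0.0]
gripper_width: 0.0853
finger_force: 0.0
```

play_rows(commands=[[0, 0, 0, 0], [0, 0, 0, 0]])

```text
clock: 1.8
tool_pos: [0.4602, 0.1821, 0.2044]
ee_rot: [-0.0, 0.178, 0.984, -0.0]
contact_force: [-0.2, 0.4, -0.1]
gripper_width: 0.0856
finger_force: 0.0
```

```bash
cat >> h.py <<'E'
from scipy.spatial.transform import Rotation as Ro
def wrist(r):
    s=r.observe(); d=dict(r.get_image("wrist"))
    q=s["ee_rot"]; T=np.eye(4); T[:3,:3]=Ro.from_quat([q[1],q[2],q[3],q[0]]).as_matrix(); T[:3,3]=s["tool_pos"]
    M=np.linalg.inv(T@np.array(d["mount"])); d["R"]=M[:3,:3]; d["t"]=M[:3,3]
    return s,d
def proj(d,X):
    f=192/np.tan(np.radians(d["vertical_fov"]/2)); c=d["R"]@np.array(X)+d["t"]
    return c[0]/c[2]*f+d["cx"],c[1]/c[2]*f+d["cy"]
E
python3 - <<'E'
from cell import r
from h import *
import pickle
s,d=wrist(r);print(s["clock"],s["tool_pos"],s["ee_rot"]);pickle.dump(d,open("w1.pkl","wb"))
cv2.imwrite("pics/w1.png",d["img"])
for X in((.518,.1785,.051),(.461,.175,.094),(.418,.16,.042)):print(proj(d,X))
E
```

```text
1.8 [0.46017242 0.18211963 0.20441742] [-1.98477149e-04  1.77903613e-01  9.84047893e-01 -1.00361411e-04]
(np.float64(272.10071384918996), np.float64(216.84048518436887))
(np.float64(250.20716817971808), np.float64(181.4335421009236))
(np.float64(223.69712654548167), np.float64(137.30098339746002))
```

View pics/w1.png

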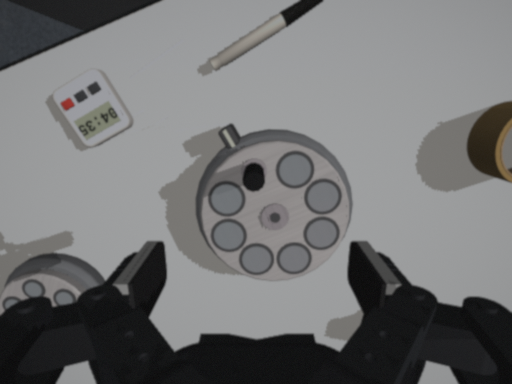

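The wrist view shows the hub at (274,217), the knob at about (254,177) and the block at about (229,135), each within a few pixels of the projected estimates. I'll refine these from this view.

Run:
```python
from h import *
import pickle
d=pickle.load(open("w1.pkl","rb"))
im=d["img"];g=cv2.cvtColor(im,cv2.COLOR_BGR2GRAY)
m=(g[150:205,235:280]<45).astype(np.uint8)
n,l,s,c=cv2.connectedComponentsWithStats(m)
for i in range(1,n):
    if s[i,4]>20: print(s[i]+[235,150,0,0,0],c[i]+[235,150])
h=cv2.HoughCircles(g[120:290,190:360],cv2.HOUGH_GRADIENT,1,15,param1=100,param2=18,minRadius=14,maxRadius=22)
p=h[0][:,:2]+[190,120]
for u,v in p: X=ray(d,u,v,.046);print(u,v,X,np.hypot(*(X[:2]-[.518,.178])))
print(ray(d,274,217,.051))
cr=cv2.resize(im[115:235,205:305],(750,900)[:2] if 0 else (500,600),interpolation=cv2.INTER_CUBIC)
cv2.imwrite("pics/w1c.png",cr)
```

```text
[243 164  21  26 447] [253.22818792 176.70693512]
294.5 169.5 [0.47675909 0.21936298 0.046     ] 0.05840984027295836
320.5 231.5 [0.55643066 0.22414746 0.046     ] 0.06005416726786282
228.5 237.5 [0.52628021 0.1221468  0.046     ] 0.0564636350367712
256.5 258.5 [0.56301586 0.14300524 0.046     ] 0.05701807276101799
295.5 257.5 [0.57793903 0.18661434 0.046     ] 0.06055488109231552
225.5 198.5 [0.48111724 0.1367905  0.046     ] 0.05530425958782902
323.5 195.5 [0.51608201 0.24013963 0.046     ] 0.06216922052223235
274.5 217.5 [0.52162331 0.18034746 0.046     ] 0.0043172805312043415
[0.51892376 0.18042342 0.051     ]
```

View pics/w1c.png

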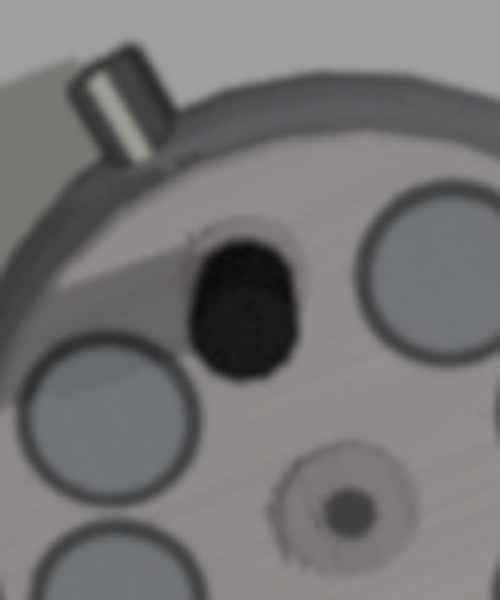

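The crop shows the knob's top end at about (253.8,180.4), the white line running from (224.4,131) to (233,146), and the hub's centre at (275,217.5).

Run:
```python
from h import *
import pickle
from scipy.optimize import least_squares
d=pickle.load(open("w1.pkl","rb"))
P=np.array([ray(d,u,v,.046)[:2] for u,v in [(294.5,169.5),(320.5,231.5),(228.5,237.5),(256.5,258.5),(295.5,257.5),(225.5,198.5),(323.5,195.5)]])
f=least_squares(lambda p:np.hypot(*(P-p[:2]).T)-p[2],[.52,.18,.058]).x;print(f)
k=ray(d,253.8,180.4,.094)[:2];a=ray(d,224.4,131,.042)[:2];b=ray(d,233,146,.042)[:2]
H=f[:2]
for n,p in(("knob",k),("l0",a),("l1",b)):print(n,p,np.hypot(*(p-H)),np.arctan2(*(p-H)[::-1]))
print(np.arctan2(*(a-b)[::-1]))
```

```text
[0.51935297 0.18061828 0.05827643]
knob [0.46124519 0.1785024 ] 0.05814628542946935 -3.105195613779697
l0 [0.41212274 0.16320978] 0.10863414417372014 -2.980649839956963
l1 [0.43009775 0.16584864] 0.09046897910387315 -2.977602240296129
-2.995826429736402
```

Hub is at (0.519,0.181), the knob at (0.461,0.178) and the index direction is -2.98 rad, so the wheel starts at about +0.12. Descending and gripping.

play_rows(commands=[[1, -4, -20, 0], [0, 0, -30, 0], [0, 0, -30, 0], [0, 0, -30, 0], [0, 0, -20, 0]])

```text
clock: 2.35
tool_pos: [0.4597, 0.18, 0.0727]
ee_rot: [-0.001, 0.176, 0.984, -0.0]
contact_force: [1.0, -0.2, -0.1]
gripper_width: 0.0858
finger_force: 0.0
```

play_rows(commands=[[0, 0, -17, 0], [0, 0, 0, 0]])

```text
clock: 2.55
tool_pos: [0.4592, 0.1796, 0.0557]
ee_rot: [-0.002, 0.176, 0.984, -0.001]
contact_force: [0.0, -0.6, 0.3]
gripper_width: 0.0853
finger_force: 0.0
```

play_rows(commands=[[0, 0, 0, 0], [0, 0, 0, 0], [0, 0, 0, 0], [0, 0, 0, 0], [0, 0, 0, 0]], jaw=-1, newtons=30)

```text
clock: 3.05
tool_pos: [0.4613, 0.1789, 0.0583]
ee_rot: [0.0, 0.177, 0.984, 0.0]
contact_force: [-2.3, -0.7, 8.6]
gripper_width: 0.0191
finger_force: 29.0
```

play_rows(commands=[[0, 0, 0, 0], [0, 0, 0, 0], [0, 0, 0, 0], [0, 0, 0, 0], [0, 0, 0, 0]])

```text
clock: 3.55
tool_pos: [0.4612, 0.1789, 0.0583]
ee_rot: [0.0, 0.177, 0.984, 0.0]
contact_force: [-2.5, -0.4, 8.2]
gripper_width: 0.0195
finger_force: 29.0
```

Run:
```python
import numpy as np
n=40;th=-3.105-np.linspace(0,6.158,n+1)
p=np.round(1000*(.058*np.c_[np.cos(th),np.sin(th)]),1);d=np.round(np.diff(p,axis=0),1)
for i in range(0,n,5):print([[*map(float,x),0,0] for x in d[i:i+5]], (p[i+5]+[519.3,180.6]))
```

```text
[[0.4, 8.9, 0, 0], [1.7, 8.7, 0, 0], [3.1, 8.4, 0, 0], [4.3, 7.8, 0, 0], [5.4, 7.1, 0, 0]] [476.2 219.4]
[[6.5, 6.2, 0, 0], [7.3, 5.1, 0, 0], [8.0, 3.9, 0, 0], [8.5, 2.6, 0, 0], [8.9, 1.3, 0, 0]] [515.4 238.5]
[[8.9, -0.1, 0, 0], [8.8, -1.5, 0, 0], [8.5, -2.7, 0, 0], [7.9, -4.1, 0, 0], [7.2, -5.2, 0, 0]] [556.7 224.9]
[[6.4, -6.3, 0, 0], [5.3, -7.1, 0, 0], [4.2, -7.9, 0, 0], [2.9, -8.5, 0, 0], [1.5, -8.8, 0, 0]] [577.  186.3]
[[0.2, -8.9, 0, 0], [-1.2, -8.8, 0, 0], [-2.5, -8.6, 0, 0], [-3.8, -8.0, 0, 0], [-5.0, -7.4, 0, 0]] [564.7 144.6]
[[-6.0, -6.6, 0, 0], [-7.0, -5.5, 0, 0], [-7.8, -4.4, 0, 0], [-8.3, -3.2, 0, 0], [-8.8, -1.8, 0, 0]] [526.8 123.1]
[[-8.9, -0.5, 0, 0], [-8.8, 0.9, 0, 0], [-8.7, 2.3, 0, 0], [-8.2, 3.5, 0, 0], [-7.5, 4.8, 0, 0]] [484.7 134.1]
[[-6.7, 5.8, 0, 0], [-5.8, 6.8, 0, 0], [-4.6, 7.6, 0, 0], [-3.4, 8.3, 0, 0], [-2.1, 8.7, 0, 0]] [462.1 171.3]
```

play_rows(commands=[[0.4, 8.9, 0, 0], [1.7, 8.7, 0, 0], [3.1, 8.4, 0, 0], [4.3, 7.8, 0, 0], [5.4, 7.1, 0, 0]])

```text
clock: 4.05
tool_pos: [0.4756, 0.2199, 0.0583]
ee_rot: [-0.0, 0.177, 0.984, 0.0]
contact_force: [-2.7, -0.9, 9.3]
gripper_width: 0.0194
finger_force: 29.2
```

play_rows(commands=[[6.5, 6.2, 0, 0], [7.3, 5.1, 0, 0], [8.0, 3.9, 0, 0], [8.5, 2.6, 0, 0], [8.9, 1.3, 0, 0]])

```text
clock: 4.55
tool_pos: [0.5152, 0.2394, 0.0584]
ee_rot: [-0.0, 0.177, 0.984, 0.0]
contact_force: [-2.6, 0.7, 7.5]
gripper_width: 0.0192
finger_force: 29.2
```

play_rows(commands=[[8.9, -0.1, 0, 0], [8.8, -1.5, 0, 0], [8.5, -2.7, 0, 0], [7.9, -4.1, 0, 0], [7.2, -5.2, 0, 0]])

```text
clock: 5.05
tool_pos: [0.5567, 0.2258, 0.0584]
ee_rot: [0.0, 0.177, 0.984, 0.001]
contact_force: [-3.0, 1.1, 7.1]
gripper_width: 0.0194
finger_force: 29.2
```

play_rows(commands=[[6.4, -6.3, 0, 0], [5.3, -7.1, 0, 0], [4.2, -7.9, 0, 0], [2.9, -8.5, 0, 0], [1.5, -8.8, 0, 0]])

```text
clock: 5.55
tool_pos: [0.577, 0.1874, 0.0584]
ee_rot: [0.0, 0.177, 0.984, 0.001]
contact_force: [-3.2, 2.5, 6.4]
gripper_width: 0.0196
finger_force: 29.1
```

Run:
```python
from cell import r
from h import *
s,d=wrist(r);a=r.get_image("top")
print(s["tool_pos"],s["contact_force"],s["moment"],proj(d,(.577,.186,.076)))
cv2.imwrite("pics/w2.png",np.hstack([cv2.resize(d["img"],(400,300)),cv2.resize(a["img"][150:270,120:280],(400,300))]))
```

```text
[0.57696233 0.18735409 0.05839704] [-3.16639956  2.48687029  6.41516685] [0.52330536 0.68120071 0.01027727] (np.float64(254.90714883503873), np.float64(237.15919616622625))
```

View pics/w2.png

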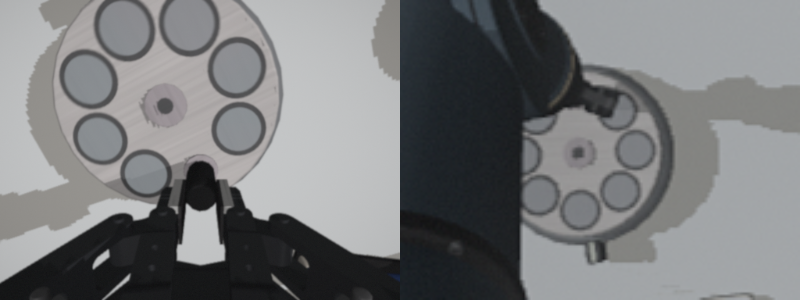

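The wrist half shows the knob held between the pads at (200,180) and the wheel turned half round. The top half shows the arm over the wheel and the block at the bottom, (597,250). Continuing.

play_rows(commands=[[0.2, -8.9, 0, 0], [-1.2, -8.8, 0, 0], [-2.5, -8.6, 0, 0], [-3.8, -8.0, 0, 0], [-5.0, -7.4, 0, 0]])

```text
clock: 6.15
tool_pos: [0.5651, 0.1458, 0.0584]
ee_rot: [0.001, 0.177, 0.984, 0.001]
contact_force: [-1.4, 5.0, 5.2]
gripper_width: 0.0195
finger_force: 29.2
```

play_rows(commands=[[-6.0, -6.6, 0, 0], [-7.0, -5.5, 0, 0], [-7.8, -4.4, 0, 0], [-8.3, -3.2, 0, 0], [-8.8, -1.8, 0, 0]])

```text
clock: 6.65
tool_pos: [0.5276, 0.1239, 0.0584]
ee_rot: [0.001, 0.177, 0.984, 0.001]
contact_force: [1.9, 3.0, 3.0]
gripper_width: 0.0192
finger_force: 29.2
```

play_rows(commands=[[-8.9, -0.5, 0, 0], [-8.8, 0.9, 0, 0], [-8.7, 2.3, 0, 0], [-8.2, 3.5, 0, 0], [-7.5, 4.8, 0, 0]])

```text
clock: 7.15
tool_pos: [0.4856, 0.134, 0.0584]
ee_rot: [0.001, 0.177, 0.984, 0.0]
contact_force: [3.6, -0.6, 7.7]
gripper_width: 0.0198
finger_force: 29.4
```

play_rows(commands=[[-6.7, 5.8, 0, 0], [-5.8, 6.8, 0, 0], [-4.6, 7.6, 0, 0], [-3.4, 8.3, 0, 0], [-2.1, 8.7, 0, 0]])

```text
clock: 7.65
tool_pos: [0.4621, 0.1706, 0.0583]
ee_rot: [0.001, 0.178, 0.984, -0.0]
contact_force: [0.7, -2.6, 10.3]
gripper_width: 0.0196
finger_force: 29.8
```

play_rows(commands=[[0, 0, 0, 0], [0, 0, 0, 0], [0, 0, 0, 0]])

```text
clock: 7.95
tool_pos: [0.4619, 0.1718, 0.0583]
ee_rot: [0.0, 0.177, 0.984, 0.0]
contact_force: [-2.6, 1.9, 11.4]
gripper_width: 0.0195
finger_force: 29.8
```

Run:
```python
from cell import r
from h import *
import pickle
s,d=wrist(r);pickle.dump(d,open("w3.pkl","wb"))
print(s["tool_pos"],s["contact_force"])
cv2.imwrite("pics/w3.png",d["img"])
```

```text
[0.46193694 0.17181004 0.05827778] [-2.60597428  1.93424414 11.37755512]
```

View pics/w3.png

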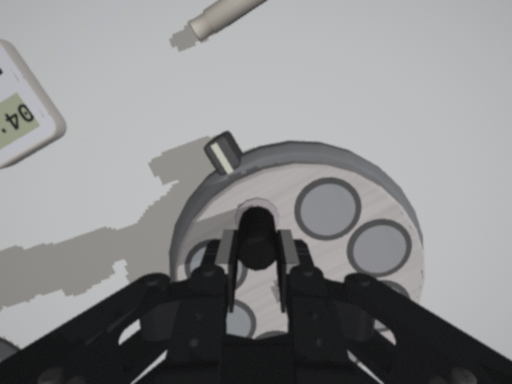

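The knob at (257,235) is still held, with the index block at (223,152) and its line pointing towards the knob. I'll release, rise and check from above.

play_rows(commands=[[0, 0, 0, 0], [0, 0, 0, 0], [0, 0, 0, 0], [0, 0, 0, 0], [0, 0, 0, 0]], jaw=1)

```text
clock: 8.5
tool_pos: [0.4618, 0.1714, 0.0575]
ee_rot: [-0.0, 0.177, 0.984, -0.0]
contact_force: [0.1, -0.7, -0.7]
gripper_width: 0.0854
finger_force: 0.0
```

play_rows(commands=[[0, 0, 15, 0], [0, 0, 30, 0], [0, 0, 35, 0], [0, 0, 35, 0], [0, 0, 32, 0]])

```text
clock: 9.0
tool_pos: [0.4618, 0.1713, 0.2062]
ee_rot: [0.0, 0.177, 0.984, 0.0]
contact_force: [0.9, 0.6, -0.6]
gripper_width: 0.0852
finger_force: 0.0
```

play_rows(commands=[[0, 10, 0, 0], [0, 0, 0, 0], [0, 0, 0, 0]])

```text
clock: 9.3
tool_pos: [0.4612, 0.1814, 0.2036]
ee_rot: [-0.001, 0.177, 0.984, -0.001]
contact_force: [0.1, 0.2, -0.4]
gripper_width: 0.0853
finger_force: 0.0
```

Run:
```python
from cell import r
from h import *
import pickle
s,d=wrist(r);pickle.dump(d,open("w4.pkl","wb"))
print(s["tool_pos"],s["gripper_width"])
im=d["img"];g=cv2.cvtColor(im,cv2.COLOR_BGR2GRAY)
h=cv2.HoughCircles(g[120:290,190:360],cv2.HOUGH_GRADIENT,1,15,param1=100,param2=18,minRadius=14,maxRadius=22)
for u,v in h[0][:,:2]+[190,120]: print(u,v,ray(d,u,v,.046))
cv2.imwrite("pics/w4.png",cv2.resize(im[115:235,205:305],(500,600),interpolation=cv2.INTER_CUBIC))
```

```text
[0.46119809 0.18139981 0.20355296] 0.08530665197951656
224.5 202.5 [0.48580216 0.13338334 0.046     ]
289.5 167.5 [0.47328951 0.2141666  0.046     ]
323.5 228.5 [0.55428104 0.22781753 0.046     ]
261.5 259.5 [0.56673901 0.1476979  0.046     ]
322.5 190.5 [0.51048  0.239996 0.046   ]
230.5 238.5 [0.52888205 0.12341145 0.046     ]
298.5 255.5 [0.57693437 0.19027583 0.046     ]
```

View pics/w4.png

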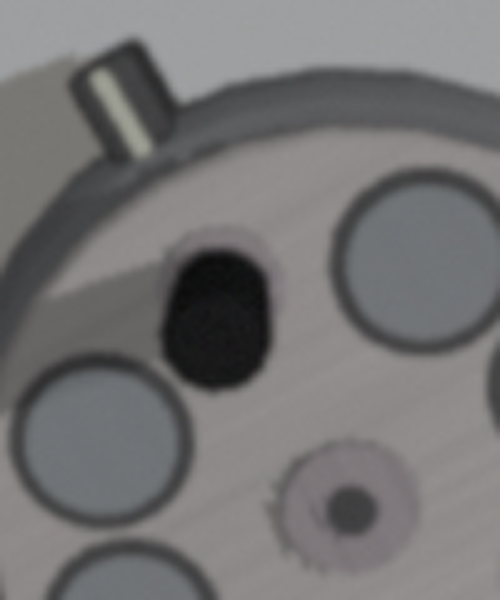

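The knob's top end is at about (248.3,182) and its line to the hub at (275,217) runs close to the white line, (224.4,130)–(233,146). Checking the angle from the knob and from the window pattern.

Run:
```python
from h import *
import pickle
from scipy.optimize import least_squares
W={"w1":([(294.5,169.5),(320.5,231.5),(228.5,237.5),(256.5,258.5),(295.5,257.5),(225.5,198.5),(323.5,195.5)],(253.8,180.4),(224.4,131),(233,146)),
"w4":([(224.5,202.5),(289.5,167.5),(323.5,228.5),(261.5,259.5),(322.5,190.5),(230.5,238.5),(298.5,255.5)],(248.4,182),(224.4,130.2),(233,146))}
for n,(w,k,a,b) in W.items():
    d=pickle.load(open(n+".pkl","rb"))
    P=np.array([ray(d,u,v,.046)[:2] for u,v in w])
    f=least_squares(lambda p:np.hypot(*(P-p[:2]).T)-p[2],[.52,.18,.058]).x;H=f[:2]
    ph=np.angle(np.mean(np.exp(7j*np.arctan2(*(P-H).T[::-1]))))/7
    kw=ph+np.pi/7; kw+=2*np.pi/7*np.round((-3.04-kw)/(2*np.pi/7))
    an=lambda p:np.arctan2(*(p-H)[::-1])
    l=an((ray(d,*a,.042)[:2]+ray(d,*b,.042)[:2])/2)
    print(n,f,"knob",an(ray(d,*k,.094)[:2]),"by windows",kw,"line",l)
```

```text
w1 [0.51935297 0.18061828 0.05827643] knob -3.105195613779697 by windows -2.97597999976417 line -2.9792650640466283
w4 [0.51968288 0.18120252 0.05818976] knob -2.9931112933855504 by windows -3.0028837436462577 line -2.9665105219079706
```

The gap at the knob is wider than the others, so the wheel has eight slots (7 windows + knob). I'll redo the phase with 8.

Run:
```python
from h import *
import pickle
from scipy.optimize import least_squares
W={"w1":[(294.5,169.5),(320.5,231.5),(228.5,237.5),(256.5,258.5),(295.5,257.5),(225.5,198.5),(323.5,195.5)],
"w4":[(224.5,202.5),(289.5,167.5),(323.5,228.5),(261.5,259.5),(322.5,190.5),(230.5,238.5),(298.5,255.5)]}
for n,w in W.items():
    d=pickle.load(open(n+".pkl","rb"));P=np.array([ray(d,u,v,.046)[:2] for u,v in w])
    H=least_squares(lambda p:np.hypot(*(P-p[:2]).T)-p[2],[.52,.18,.058]).x[:2]
    z=np.exp(8j*np.arctan2(*(P-H).T[::-1]));kw=np.angle(z.mean())/8
    print(n,abs(z.mean()),kw+np.pi/4*np.round((-3.04-kw)/(np.pi/4)))
    # block: depth/shape measure of its white line
    im=d["img"][120:160,205:250];g=cv2.cvtColor(im,cv2.COLOR_BGR2GRAY)
    hsv=im.astype(int);m=((g>125)&(im[:,:,2].astype(int)>=im[:,:,0]-2)).astype(np.uint8)
    k,l,s,c=cv2.connectedComponentsWithStats(m)
    for i in range(1,k):
        if 15<s[i,4]<200:
            q=ray(d,*(c[i]+[205,120]),.042)[:2]-H;print(s[i],c[i]+[205,120],np.hypot(*q),np.arctan2(q[1],q[0]))
```

```text
w1 0.9829005257604282 -3.0638933426851174
[18 10 12 17 62] [228.48387097 138.09677419] 0.10009297213137464 -2.97949522141386
[ 24  28  21  12 143] [241.8951049  155.14685315] 0.07724061337649445 -3.019338805824915
w4 0.9982192949884852 -2.9815239593948313
[ 0  0 18  5 51] [212.74509804 121.29411765] 0.12318845257312747 -2.9243876254191963
[ 19   0  26  15 172] [240.65116279 125.34302326] 0.10621704223430442 -3.135772259301949
[ 0  5 20  7 57] [212.29824561 127.19298246] 0.11852766976710782 -2.8915005145934844
[19  9 11 17 62] [228.9516129  137.33870968] 0.10029110838558372 -2.973079919236114
[ 24  27  21  13 158] [241.74683544 154.94936709] 0.07728554129037861 -3.000377328333919
```

The knob is within about 0.01–0.02 rad (1 mm or less) of the index line, so it is aligned. The gripper is clear, so I hand in.

```bash
python3 -c "
from cell import r
print(r.hand_in())"
```

```text
the job is handed in; nothing more can be done
None
```

I turned the large wheel clockwise by its knob through one full turn and left it at rest with the knob within about 0.02 rad of the index line; the small wheel was never touched, and I handed the job in at about 9.4 s with the gripper clear.

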